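# Hang the field probe on the magnet's rail

## Task

Pick up the standing probe hanger by its grip post, thread its head into the open end of the rail over the small magnet and slide it along until it has passed the sprung roller and sits caught between the roller and the stop. The stop is clamped at a place you must find by feel: push gently, never ram or force the hanger against the rail, then let go and leave it hanging there. Leave the other things on the bench where they are.

Things in the scene. Friction and masses are not known exactly. Their poses are not given: they have to be found in the camera images.
- hanger: C-shaped aluminium probe hanger, 158 mm high, 0.24-0.4 kg, standing on its probe (steel cylinder 44 mm wide, 50 high). Origin: under the probe, z up. Stem 8 (x) x 22 mm (y) rises at x=y=0 from an arm (z 56-64 mm) to the head; C back at x 30-38 mm, y -12 to 12; upper arm z 112-120 mm passes back over the head. Hung, its axes are parallel to the rail's, its back on the rail's +x side.
- head (a point): Centre of the hanger's head, 85 mm above the hanger's origin, same axes: slippery white nylon block, 28 mm wide (x), 70 mm long (y -35 to 35), 18 mm high (z). Its +y end, which enters the rail first, is round seen from above (radius 14 mm); its -y end is square.
- grip (a point): Point to grip on the hanger, 143 mm above its origin, same axes: on the grey square post, 14 x 14 mm, that stands on the upper arm right above the head, z 120-158 mm above the hanger's origin. Grip from above, best with the fingers closing along the hanger's y.
- rail: Fixed aluminium C-channel on a stand. Origin: on the table under the rail's middle; +y runs along it from open to closed end, z up. 300 mm long (y -150 to 150), 40 mm wide outside, z 117-147 mm. A hung hanger has its origin at x=0, z=45 mm here. Beside it: post at x -46 to -26, y -110 to -90, up to z 139 mm; blue magnet coils below, |x| over 40, y 20-110, up to z 95 mm.
- mouth (a point): Middle of the slot at the rail's open end (rail y=-150 mm, to the robot's right), level with the top of the lips the head rests on (z 121 mm); axes as the rail's. Inside, the channel is 32 mm wide and 22 mm high (lips to roof): the head has 2 mm play to each side, 4 mm in height. The slot for the stem, in the underside, is 14 mm wide.
- rail_end (a point): Rail's closed end (rail y=150 mm), level with the lips' top. Before it, inside, a rigid stop is clamped, with a sprung roller 81 mm ahead of it. Their place is not reported, only that the roller is at rail y -5 to 45 mm, the stop's face at 76 to 126 mm. Caught between, the head has about 3 mm play, the hanger's origin at y 36-91 mm. The roller's steel clamp block with a knob is on the rail's -x side.
- latch (a joint): Travel in m of the sprung roller (16 mm across, on the channel's -x side, reaching 8 mm in): 0 when out in the channel, 0.003 to 0.008 while the head pushes it aside along its whole length, back to 0 once the head has passed. Passing it takes a push of about 2 to 8 N; the stop beyond is rigid.
- pole_cap: steel cone-shaped pole cap, 52 mm across, 34 mm high, standing. Not to be disturbed.
- jar: small closed jar, 42 mm across, 62 mm high, standing. Not to be disturbed.
- offcut: square bar offcut of aluminium, 30 x 150 x 30 mm, lying. Not to be disturbed.
- screwdriver: screwdriver, lying. Not to be disturbed.
- wrench: wrench, lying. Not to be disturbed.
- mouse: cream computer mouse, round, 62 mm across, 30 mm high. Not to be disturbed.
Things that resemble listed ones, but are neither listed nor needed, are in the scene too. Of the things that look like the hanger, the middle-sized one is meant.

How it is judged:
On the way, in this order (a step that is already met when the one before it is completed fails the run):
1. the head has entered the rail through its open end, its whole length inside (x of hanger in the frame of rail between -0.005 and 0.005 m and z of hanger in the frame of rail between 0.041 and 0.052 m and y of hanger in the frame of rail between -0.113 and -0.055 m), for 0.1 s.
2. the head, in the rail, pushes the sprung roller aside (x of hanger in the frame of rail between -0.005 and 0.005 m and z of hanger in the frame of rail between 0.041 and 0.052 m and y of hanger in the frame of rail above -0.055 m and value of joint latch above 0.0025 m), for 0.1 s.
At the end, for the whole second after the job is handed in: The hanger hangs at rest on the rail's lips, upright within 6 degrees, beyond the sprung roller (its origin more than 25 mm past the rail's middle), and the roller has sprung back behind its head (latch below 2 mm) (x of hanger in the frame of rail between -0.005 and 0.005 m and z of hanger in the frame of rail between 0.041 and 0.049 m and y of hanger in the frame of rail between 0.025 and 0.1 m and value of joint latch below 0.002 m and linear speed of hanger below 0.01 m/s and angle between hanger's own z axis and vertical below 0.1 rad); the robot touches nothing.
It fails at once if the hanger is pressed against the rail, its roller or its stop with more than 25 N (contact force between hanger and rail above 25 N).
It fails at once if the hanger falls over (angle between hanger's own z axis and vertical above 0.6 rad).
It fails at once if one of the other things on the bench is shifted by more than 30 mm (distance of any of pole_cap, jar, offcut, screwdriver, wrench, mouse from where it was at the start of the episode above 0.03 m).
It also fails if it takes over 67 s, if anything falls off the work surface, if the arm or the gripper's body presses on something with over 40 N, if the wrist force passes 120 N, or if a joint passes its speed limit or range.

## Robot

A 7-joint arm with a two-finger parallel gripper is mounted at the origin on the work surface. World frame = base frame: x ahead of the robot, y to its left, z up, the work surface at z = 0. Lengths are in m, angles in rad, forces in N, time in s.
With the tool pointing down it reaches from about 0.35 to 0.9 m from the base axis. Payload 8.1 kg.
Tool frame: the origin (TCP) lies where the fingers leave the gripper's body, on its centre line; the fingertips stand 66 mm ahead of it and the grasp point (between the pads) lies 47 mm ahead of it (arm.tip_reach is the distance from the TCP to the fingertips, in m); z points along the fingers, y is the direction in which the jaws open and shut (so a half turn about z gives the same grasp; the last joint's range is limited). The gripper opens to 92 mm and grips with 3 to 60 N. Pads are 19 mm wide; open, the fingers measure 130 mm over their backs; the gripper's body (75 mm by 190 mm) begins 47 mm behind the grasp point.
Start: joints at [-1.448, 0.434, 0.025, 1.573, -0.012, 1.134, -0.075], TCP at [0.14, 0.609, 0.292] pointing down, gripper open.
Joint ranges: [-2.62, 2.62], [-0.44, 2.09], [-1.27, 1.32], [0.08, 2.57], [-1.32, 4.46], [0.12, 2], [-2.74, 2.74]. Speed limits (rad/s): [2.22, 2.22, 3.01, 3.01, 3.14, 3.14, 3.14].

## Interface

Orientations are given as a rotation vector (axis times angle).
In Python, from cell import arm gives the robot as it stands.
- The arm moves only by the tool carry_out, never from a script. Its argument "plan" is a list of rows, each a list of 5 numbers: the shift along the world's x, y, z in cm, then the turn about the world's z in rad, then the finger opening in cm, from 0 to 9.18. In form: [[tx, ty, tz, spin, fingers], ...]. A call has 1 to 20 rows; each row is the pose to reach, as a shift and turn from the pose measured when the call began; what a row does not reach only later rows make up. A row lasts 1/10 s, in which the tool goes at most 50 mm and 8.59 degrees, less where a joint would pass 70% of its speed; a pose out of reach is approached as far as the arm can. A call with a gripper value outside its range is refused whole. The fingers move at their own pace and stop on an object; "squeeze" is the grip in N (left out, the last holds). Time passes only in rows, so rows that repeat a pose let the fingers close. It gives the time, the measured TCP pose, the force and the opening at its end, in the units of the state.
- arm.observe(): the state, without advancing time (a new reading comes with each control period).
- arm.get_image(name): name is "side" or "top"; returns (picture, depth): 384x512x3 uint8, red, green, blue; 384x512 float32, m along the optical axis (not along the pixel's ray), 0 where there is no reading.
- arm.get_calibration(name): a dict with "intrinsics" (3x3 intrinsics, pixels), "D" ([k1, k2, p1, p2, k3] as OpenCV has them; the pictures are not rectified), "rvec" (rotation vector, rad) and "tvec" (3), from world to camera coordinates, as OpenCV has them. Camera axes: x right, y down, z forward; pixel columns grow to the right and rows downward; lengths in m; the calibration is good to about 2 mm. A picture is of the moment at which its call begins. get_calibration takes no time and is no camera call.
- arm.sign_off(): hands the job in, once; it reports no verdict.
The state is a dict: "clock": time; "joints": joint angles; "dq": joint speeds; "joint_efforts": joint torques, N m; "position": TCP position; "ee_rot": TCP orientation; "force": force on the tool from outside, world axes, zero at the start; "ft_torque": the same for the moment, N m; "width": opening from 0.0 (shut) to 1.0 (fully open).
Only numpy, scipy, OpenCV 4.12 (cv2) and the standard library are available. Lean on these libraries where they do the work, as an engineer would, in place of code of your own. Each camera call takes 0.05 s, during which the arm holds its last target. There are 200 camera calls.

## Working session

There is one attempt and no reset: what is moved stays moved. The work goes in short steps, Python scripts to look and compute and a tool call to move; the robot and the scene stay as the last step left them, time stands still between calls to the robot, and variables do not carry over. Pictures are saved under pics/ and viewed, about 8 in all and at most 12, crops included, and the job is handed in when it is done.

Besides the shell and the picture viewer there is one more tool, called after "Call:" as name(argument=value, ...) on one line, values as JSON. carry_out: Moves the arm, as the interface text tells. Its arguments: {"type":"object","properties":{"plan":{"type":"array"},"squeeze":{"type":"number"}},"required":["plan"]}

```bash
mkdir -p pics; cat > h.py <<'E'
import numpy as np, cv2
from cell import arm
def cal(n):
    c=arm.get_calibration(n); K=np.array(c["intrinsics"],float);D=np.array(c["D"],float)
    R=cv2.Rodrigues(np.array(c["rvec"],float))[0];t=np.array(c["tvec"],float).ravel()
    return K,D,R,t
def ray(n,uv):
    K,D,R,t=cal(n); p=cv2.undistortPoints(np.array(uv,float).reshape(-1,1,2),K,D).reshape(-1,2)
    return -R.T@t,(R.T@np.c_[p,np.ones(len(p))].T).T
def plane(n,uv,z):
    o,d=ray(n,uv); return o+d*((z-o[2])/d[:,2])[:,None]
def cloud(n,dep):
    v,u=np.mgrid[:dep.shape[0],:dep.shape[1]]
    o,d=ray(n,np.c_[u.ravel(),v.ravel()]); P=o+d*dep.ravel()[:,None]
    P[dep.ravel()==0]=np.nan
    return P.reshape(*dep.shape,3)
def proj(n,P):
    K,D,R,t=cal(n); return cv2.projectPoints(np.array(P,float).reshape(-1,3),cv2.Rodrigues(R)[0],t,K,D)[0].reshape(-1,2)
def shot(tag):
    for n in("top","side"):
        im,d=arm.get_image(n); cv2.imwrite(f"pics/{tag}_{n}.png",cv2.cvtColor(im,cv2.COLOR_RGB2BGR)); np.save(f"{tag}_{n}.npy",d)
E
python3 - <<'E'
from h import *
shot("a")
a=cv2.imread("pics/a_top.png");b=cv2.imread("pics/a_side.png")
cv2.imwrite("pics/a_top2.png",cv2.resize(a,(800,600)))
cv2.imwrite("pics/a_side2.png",cv2.resize(b,(800,600)))
for n in("top","side"):
    K,D,R,t=cal(n);print(n,-R.T@t,R[2],K[0,0])
print(arm.observe())
E
```

```text
top [ 0.43660592 -0.05615669  1.65352331] [ 0.07574057  0.01613074 -0.99699707] 486.178568698238
side [ 0.14629985 -0.57340162  0.84133753] [ 0.42911837  0.51781157 -0.74008689] 392.646106558762
{'clock': 0.1, 'joints': array([-1.44760051,  0.43515226,  0.02494296,  1.57396937, -0.01163746,
        1.13397187, -0.07513499]), 'dq': array([-0.00099933, -0.00080267, -0.00225404, -0.00054076, -0.00039374,
       -0.00051129,  0.00074134]), 'joint_efforts': array([ 2.82988090e-03, -6.69120169e+01,  9.87669490e-01, -3.15145290e+01,
       -6.04984327e-02,  3.74536647e-02,  2.78101237e-05]), 'position': array([0.13986431, 0.60879742, 0.29153787]), 'ee_rot': array([-3.54061417e-01, -3.12150066e+00,  2.12704482e-03]), 'force': array([-0.44819475,  0.30989223, -0.61416441]), 'ft_torque': array([ 0.00952399,  0.00121207, -0.00812393]), 'width': 1.0020364346361363}
```

View pics/a_top2.png

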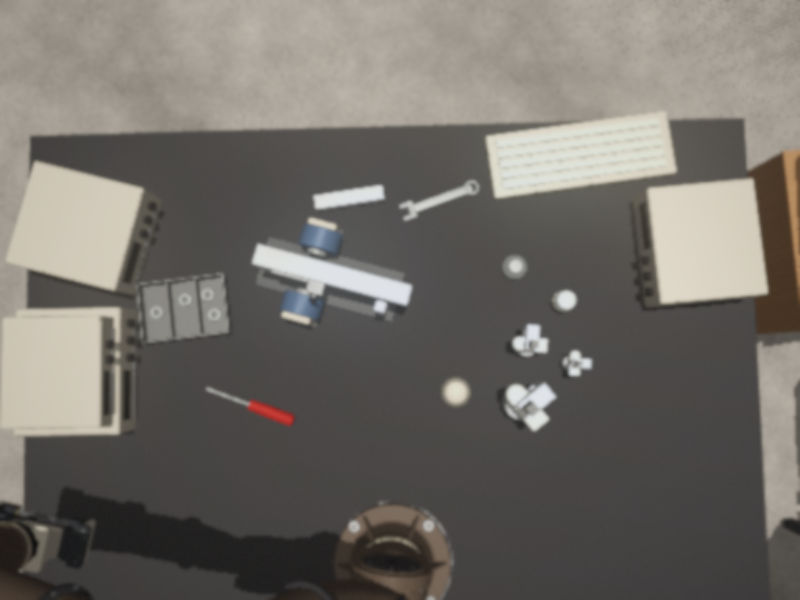

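View pics/a_side2.png

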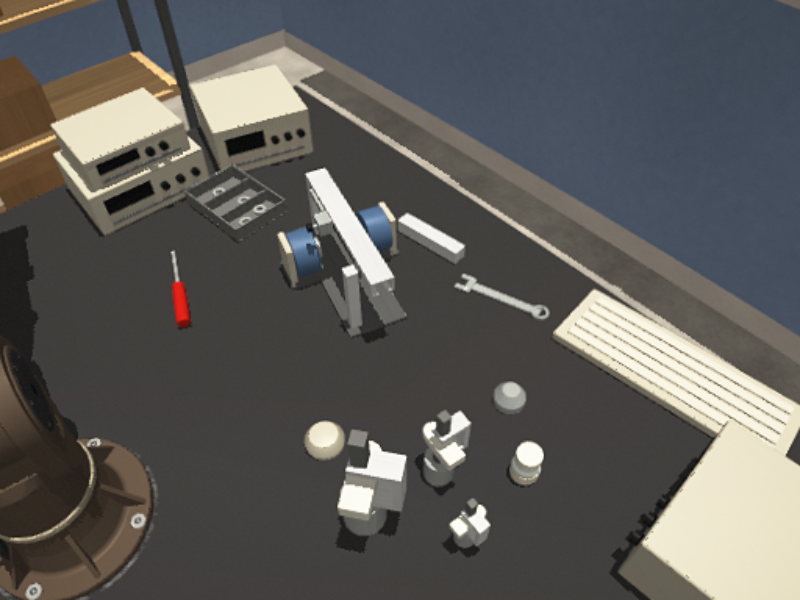

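Lookalikes (800x600 pictures): the large hanger is at top (528,405) / side (370,485), the middle one at top (530,342) / side (445,445), and the small one at top (577,363) / side (470,525). I choose the middle one. Next I'll crop it and measure it along with the rail.

```bash
python3 - <<'E'
from h import *
a=cv2.imread("pics/a_top.png");b=cv2.imread("pics/a_side.png")
A=cv2.resize(a[195:285,310:400],(400,400),interpolation=cv2.INTER_CUBIC);B=cv2.resize(b[250:360,235:345],(400,400),interpolation=cv2.INTER_CUBIC)
cv2.imwrite("pics/crop1.png",np.hstack([A,B]))
T=cloud("top",np.load("a_top.npy"));S=cloud("side",np.load("a_side.npy"))
def pts(P,c,r,z0,z1):
    Q=P.reshape(-1,3);Q=Q[~np.isnan(Q[:,0])]
    return Q[(np.hypot(Q[:,0]-c[0],Q[:,1]-c[1])<r)&(Q[:,2]>z0)&(Q[:,2]<z1)]
def rect(Q):
    r=cv2.minAreaRect((Q[:,:2]*1000).astype(np.float32));return np.round(r[0],1),np.round(r[1],1),round(r[2],1)
c=plane("top",[[333*.64,275*.64]],.147)[0];print("rail guess",c)
for n,P in(("top",T),("side",S)):
    Q=pts(P,c,.2,.14,.155);print(n,"rail",len(Q),np.median(Q[:,2]),rect(Q))
c=plane("top",[[530*.64,342*.64]],.1)[0];print("hanger guess",c)
for n,P in(("top",T),("side",S)):
    for z0,z1 in((.15,.17),(.11,.125),(.085,.1),(.02,.06)):
        Q=pts(P,c,.065,z0,z1)
        if len(Q)>3:print(n,z0,len(Q),np.round(Q.mean(0),4),np.round(np.median(Q[:,2]),4),rect(Q))
E
```

```text
rail guess [0.59945725 0.10226958 0.147     ]
top rail 1386 0.14641079308042526 (array([581.7, 112.4]), array([321. ,  83.7]), 73.6)
side rail 1363 0.14698350200626686 (array([584.2, 109.3]), array([323. ,  81.2]), 73.9)
hanger guess [ 0.45803909 -0.29262119  0.1       ]
top 0.15 21 [ 0.4546 -0.2928  0.1573] 0.1568 (array([ 453.7, -292.2]), array([13.4, 12.2]), 88.1)
top 0.11 94 [ 0.4735 -0.2935  0.1189] 0.1189 (array([ 469. , -293.7]), array([23.6, 48.2]), 82.6)
top 0.085 122 [ 0.4543 -0.2922  0.093 ] 0.093 (array([ 455.4, -295.8]), array([66.8, 50.5]), 55.1)
top 0.02 36 [ 0.4423 -0.2883  0.0477] 0.049 (array([ 453.2, -284.9]), array([48.9, 29. ]), 21.7)
side 0.15 66 [ 0.4568 -0.2957  0.1573] 0.1583 (array([ 457.5, -294.7]), array([15.1, 15.2]), 86.9)
side 0.11 210 [ 0.4726 -0.3001  0.1199] 0.1205 (array([ 471.7, -296.6]), array([25.7, 49. ]), 83.5)
side 0.085 342 [ 0.4555 -0.3029  0.0935] 0.0941 (array([ 455.9, -299. ]), array([55.6, 65. ]), 30.0)
side 0.02 232 [ 0.444  -0.2999  0.0434] 0.0481 (array([ 458.7, -304. ]), array([38.4, 61. ]), 46.1)
```

View pics/crop1.png

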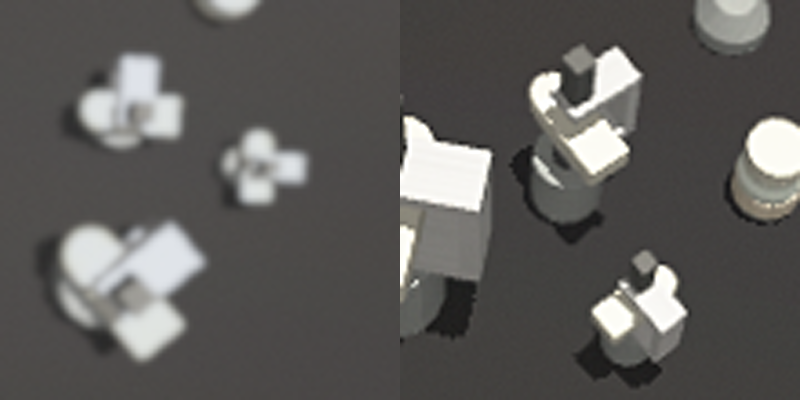

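The crop confirms it: the middle hanger has its back toward +x and its round nose toward +y, so it is already nearly aligned. Now I'll refine the rail axis.

```bash
cat >> h.py <<'E'
def railfit(n,P):
    Q=P.reshape(-1,3);Q=Q[~np.isnan(Q[:,0])];Q=Q[(np.hypot(Q[:,0]-.584,Q[:,1]-.11)<.2)&(Q[:,2]>.143)&(Q[:,2]<.151)]
    c=np.array([.584,.11]);u=np.array([.282,.959])
    for k in range(8):
        e=np.array([u[1],-u[0]]);q=Q[:,:2]-c;s=q@u;l=q@e
        k2=np.abs(l)<.024
        bins=np.arange(-.13,.131,.01);m=[];b=[]
        for x in bins:
            w=l[k2&(np.abs(s-x)<.006)]
            if len(w)>5:m.append((w.min()+w.max())/2);b.append(x)
        p=np.polyfit(b,m,1);c=c+e*np.median(np.array(m)-p[0]*np.array(b));u=u+e*p[0];u/=np.linalg.norm(u)
        sk=s[k2];c=c+u*(sk.min()+sk.max())/2
    wd=np.percentile(l[k2],[1,99])
    return c,u,np.degrees(np.arctan2(-u[0],u[1])),sk.min(),sk.max(),wd,np.median(Q[:,2])
E
python3 - <<'E'
from h import *
for n in("top","side"):
    r=railfit(n,cloud(n,np.load(f"a_{n}.npy")));print(n,r)
# colour mask in the top picture on plane .147
for n,roi in(("top",(150,205,155,270)),("side",(100,195,190,260))):
    im=cv2.imread(f"pics/a_{n}.png").astype(int);
    m=((im.min(2)>150)).astype(np.uint8);M=np.zeros_like(m);y0,y1,x0,x1=roi;M[y0:y1,x0:x1]=m[y0:y1,x0:x1]
    k,l,s,_=cv2.connectedComponentsWithStats(M);i=1+np.argmax(s[1:,4])
    M=(l==i).astype(np.uint8);M=cv2.morphologyEx(M,cv2.MORPH_OPEN,np.ones((7,7)))
    cs=max(cv2.findContours(M,0,2)[0],key=cv2.contourArea).reshape(-1,2)
    P=plane(n,cs,.147)[:,:2]*1000
    print(n,cv2.minAreaRect(P.astype(np.float32)))
T=cloud("top",np.load("a_top.npy")).reshape(-1,3);T=T[~np.isnan(T[:,0])]
k=(np.abs(T[:,0]-.457)<.06)&(np.abs(T[:,1]+.295)<.12)&(T[:,2]>.165);print("high near",k.sum(),T[k].mean(0) if k.any() else'')
print("shift cm",(np.array([.456,-.294])-arm.observe()["position"][:2])*100)
E
```

```text
top (array([0.60193744, 0.10649037]), array([0.27747717, 0.96073223]), np.float64(-16.10969160470234), np.float64(-0.160518724872088), np.float64(0.16051872324267383), array([-0.02118685,  0.02018176]), np.float64(0.1465946288243387))
side (array([0.60325917, 0.10333239]), array([0.27710132, 0.96084071]), np.float64(-16.087278061093993), np.float64(-0.16103318903631886), np.float64(0.16103318899994257), array([-0.02041099,  0.01991484]), np.float64(0.14707281833395092))
top ((590.2066040039062, 109.30724334716797), (322.9100036621094, 70.75202178955078), 73.68293762207031)
side ((603.48388671875, 104.5096206665039), (320.9851379394531, 42.648494720458984), 73.62224578857422)
high near 0 
shift cm [ 31.61356916 -90.27974177]
```

Call:
carry_out(plan=[[5,-6,3,0,9.1],[10,-12,5,0,9.1],[15,-18,5,0,9.1],[20,-24,5,0,9.1],[24,-30,5,0,9.1],[27,-35,5,0,9.1],[29,-40,5,0,9.1],[30,-45,5,0,9.1],[31,-50,5,0,9.1],[31.5,-55,5,0,9.1],[31.5,-60,5,0,9.1],[31.5,-65,5,0.02,9.1],[31.5,-70,5,0.04,9.1],[31.5,-75,5,0.07,9.1],[31.6,-80,5,0.105,9.1],[31.6,-85,5,0.105,9.1],[31.6,-90.3,5,0.105,9.1],[31.6,-90.3,5,0.105,9.1],[31.6,-90.3,5,0.105,9.1]], squeeze=40)

```text
clock: 2.0
position: [0.4535, -0.2496, 0.3414]
ee_rot: [0.189, 3.136, -0.002]
force: [1.4, 1.0, 0.2]
width: 0.992
```

Call:
carry_out(plan=[[0.2,-4.4,0,0,9.1],[0.2,-4.4,-5,0,9.1],[0.2,-4.4,-9,0,9.1],[0.2,-4.4,-9,0,9.1],[0.2,-4.4,-9,0,9.1]])

```text
clock: 2.5
position: [0.4554, -0.2935, 0.2518]
ee_rot: [-0.189, -3.135, 0.001]
force: [0.2, -0.7, 0.7]
width: 0.988
```

```bash
python3 - <<'E'
from h import *
shot("b");s=arm.observe();p=s["position"];R=cv2.Rodrigues(s["ee_rot"])[0];print(p,np.degrees(np.arctan2(R[1,1],R[0,1])),R[:,2])
b=cv2.imread("pics/b_side.png")
g=p+R[:,2]*.047
for Q,c in((g,(0,0,255)),(p+R[:,2]*.066+R[:,1]*.046,(0,255,0)),(p+R[:,2]*.066-R[:,1]*.046,(255,0,0))):
    u=proj("side",Q)[0];print(u);b[int(round(u[1])),int(round(u[0]))]=c
cv2.imwrite("pics/b2.png",cv2.resize(b[190:370,200:380],(600,600),interpolation=cv2.INTER_NEAREST))
S=cloud("side",np.load("b_side.npy")).reshape(-1,3);S=S[~np.isnan(S[:,0])]
k=(np.abs(S[:,0]-.456)<.04)&(np.abs(S[:,1]+.295)<.09)&(S[:,2]>.17)&(S[:,2]<.2)
l=(S[k]-p)@R;print("tip pts tool x,y,z");
for sg in(1,-1):
    m=l[l[:,1]*sg>0]; print(len(m),m.min(0),m.max(0)) if len(m) else 0
E
```

```text
[ 0.4564681  -0.29407361  0.25352535] 83.13386157660699 [ 0.00270897 -0.00238347 -0.99999349]
[284.69330978 252.88015735]
[270.49600561 242.18302899]
[298.91172108 275.37826047]
tip pts tool x,y,z
29 [-0.01019389  0.04324392  0.05343284] [0.01123532 0.05826147 0.06575856]
6 [ 0.00928251 -0.05418021  0.05838091] [ 0.01041567 -0.04840313  0.06311474]
```

View pics/b2.png

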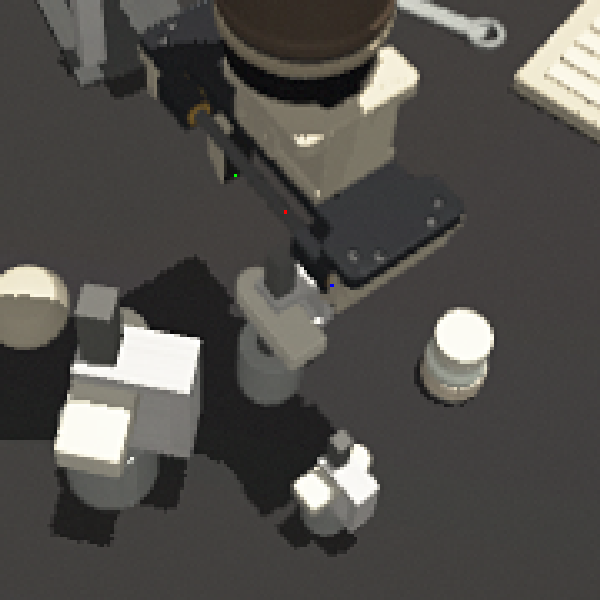

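The picture shows the fingers centred over the middle post at crop (280,265), with clear room to the large hanger at (100,320). I'll descend and grip.

Call:
carry_out(plan=[[0,0,-3,0,9.1],[0,0,-5,0,9.1],[0,0,-6.2,0,9.1],[0,0,-6.2,0,9.1],[0,0,-6.2,0,5],[0,0,-6.2,0,3],[0,0,-6.2,0,2],[0,0,-6.2,0,1.6],[0,0,-6.2,0,1.2],[0,0,-6.2,0,0.8],[0,0,-6.2,0,0.8],[0,0,-6.2,0,0.8],[0,0,-6.2,0,0.8]], squeeze=40)

```text
clock: 3.9
position: [0.4565, -0.294, 0.1915]
ee_rot: [0.188, 3.133, -0.003]
force: [-0.1, -0.3, -0.2]
width: 0.257
```

Call:
carry_out(plan=[[0,0,0,0,0.5],[0,0,0,0,0.5],[0,0,0,0,0.5],[0,0,0,0,0.5],[0,0,0,0,0.5],[0,0,0,0,0.5]])

```text
clock: 4.5
position: [0.4565, -0.294, 0.1915]
ee_rot: [0.188, 3.133, -0.003]
force: [0.0, -0.4, -0.2]
width: 0.148
```

Call:
carry_out(plan=[[0,0,1,0,0.5],[0,0,3,0,0.5],[0,0,6,0,0.5],[0,0,8,0,0.5],[1,3,8,-0.03,0.5],[3,6,8,-0.06,0.5],[5,10,8,-0.1,0.5],[7,14,8,-0.14,0.5],[8,17,8,-0.162,0.5],[8.7,19.3,8,-0.162,0.5],[8.7,19.3,6.5,-0.162,0.5],[8.7,19.3,4.8,-0.162,0.5],[8.7,19.3,4.8,-0.162,0.5],[8.7,19.3,4.8,-0.162,0.5]])

```text
clock: 5.9
position: [0.5432, -0.1012, 0.2398]
ee_rot: [0.442, 3.109, -0.004]
force: [1.0, -0.4, -3.3]
width: 0.153
```

```bash
python3 - <<'E'
from h import *
shot("c");s=arm.observe();p=s["position"];R=cv2.Rodrigues(s["ee_rot"])[0];print(p,np.degrees(np.arctan2(R[1,1],R[0,1])),s["force"],s["width"])
u=np.array([.2774,.9608]);e=np.array([u[1],-u[0]])
S=cloud("side",np.load("c_side.npy"));np.save("cS.npy",S)
b=cv2.imread("pics/c_side.png")
uv=proj("side",[.54,-.1,.15])[0].astype(int);print(uv)
x0,y0=max(uv[0]-75,0),max(uv[1]-75,0)
cv2.imwrite("pics/c2.png",cv2.resize(b[y0:y0+150,x0:x0+150],(600,600),interpolation=cv2.INTER_CUBIC));print(x0,y0)
Q=S.reshape(-1,3);Q=Q[~np.isnan(Q[:,0])]
c=np.array([.60326,.10333])   # rail centre as the side view has it
q=np.c_[(Q[:,:2]-c)@e,(Q[:,:2]-c)@u,Q[:,2]]
for nm,z0,z1,a,bb in(("post/fingers",.19,.206,-.27,-.17),("upper arm",.16,.171,-.26,-.17),("head top",.135,.147,-.26,-.172),("probe",.03,.1,-.26,-.17),("rail roof",.143,.151,-.17,-.12)):
    m=q[(np.abs(q[:,0])<.05)&(q[:,1]>a)&(q[:,1]<bb)&(q[:,2]>z0)&(q[:,2]<z1)]
    print(nm,len(m),np.round(np.percentile(m,[2,50,98],axis=0)*1000,1).tolist())
print(railfit("side",S))
E
```

```text
[ 0.54373283 -0.10146993  0.24042835] 73.82199395797888 [-0.12874584  0.05596627 -3.19113218] 0.1458525935639666
[251 194]
176 119
post/fingers 8 [[-10.7, -233.6, 190.1], [-10.4, -228.1, 193.2], [-8.8, -206.0, 198.3]]
upper arm 22 [[-10.1, -227.2, 160.5], [-8.7, -215.7, 168.1], [-5.3, -204.4, 170.7]]
head top 207 [[-14.0, -250.5, 135.9], [-4.7, -229.3, 142.3], [33.8, -186.9, 144.9]]
probe 271 [[-23.2, -237.2, 50.3], [-10.7, -231.0, 81.4], [13.9, -202.2, 99.7]]
rail roof 110 [[-20.5, -160.1, 143.3], [-11.1, -140.9, 146.7], [-0.4, -121.3, 149.5]]
(array([0.59348211, 0.08854308]), array([0.32057105, 0.94722447]), np.float64(-18.697462934584163), np.float64(-0.1805295755394782), np.float64(0.18052957759519014), array([-0.02140301,  0.02005629]), np.float64(0.14707900373717897))
```

View pics/c2.png

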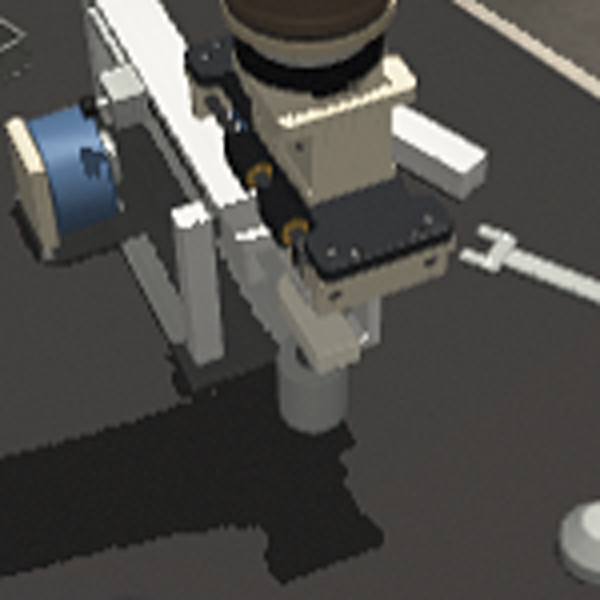

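```bash
python3 - <<'E'
from h import *
u=np.array([.2774,.9608]);e=np.array([u[1],-u[0]])
S=np.load("cS.npy");Q=S.reshape(-1,3);Q=Q[~np.isnan(Q[:,0])]
q=np.c_[(Q[:,:2]-[.60326,.10333])@e,(Q[:,:2]-[.60326,.10333])@u,Q[:,2]]*1000
def edge(z0,z1,a,b,st):
    for y in np.arange(a,b,st):
        m=q[(np.abs(q[:,0])<40)&(abs(q[:,1]-y)<=st/2)&(q[:,2]>z0)&(q[:,2]<z1)]
        if len(m):print(int(y),len(m),np.round([m[:,0].min(),np.median(m[:,0]),m[:,0].max(),np.median(m[:,2])],1))
print("head top");edge(139.5,146,-252,-175,6)
print("rail top");edge(144,151,-175,-80,8)
E
```

```text
head top
-252 8 [-11.   -3.8  11.9 141.1]
-246 28 [-13.8   1.2  12.4 142.7]
-240 25 [-13.4  -0.6  13.8 142.9]
-234 21 [-13.   -1.4  11.4 143.1]
-228 26 [-12.9   4.3  37.  142.6]
-222 17 [-13.1  -2.1  30.4 142.8]
-216 10 [-12.8  -8.   -2.5 142.5]
-210 8 [-12.5  -8.   -4.  141.9]
-204 9 [-13.5  -9.3  -3.3 142.1]
-198 9 [-14.2  -9.2  -3.5 143.3]
-192 8 [-12.4  -9.1  -4.8 142.1]
-186 5 [-11.   -4.3  -2.9 142.8]
-180 1 [ -1.   -1.   -1.  142.8]
rail top
-159 20 [-19.4 -10.6  -0.7 146.6]
-151 18 [-20.7 -10.4  -0.4 146.5]
-143 19 [-19.9 -10.3  -2.  146.7]
-135 19 [-20.  -10.7  -0.4 146.7]
-127 19 [-19.9  -9.3   0.6 147.5]
-119 24 [-20.5  -8.9   3.2 147.3]
-111 19 [-19.6  -9.2   5.9 147. ]
-103 20 [-19.7 -11.4  -1.3 146.9]
-95 18 [-20.  -10.9  -1.3 147.1]
-87 15 [-19.3 -10.8  -1.3 147.3]
```

Call:
carry_out(plan=[[0,0,-0.2,0,0.5],[0.28,0.96,-0.2,0,0.5],[0.55,1.92,-0.2,0,0.5],[0.69,2.4,-0.2,0,0.5],[0.83,2.88,-0.2,0,0.5],[0.97,3.36,-0.2,0,0.5],[1.11,3.84,-0.2,0,0.5],[1.11,3.84,-0.2,0,0.5]])

```text
clock: 6.8
position: [0.5551, -0.0621, 0.2384]
ee_rot: [0.44, 3.107, -0.003]
force: [-0.2, 0.6, -3.7]
width: 0.152
```

Call:
carry_out(plan=[[0.14,0.48,0,0,0.5],[0.28,0.96,0,0,0.5],[0.42,1.44,0,0,0.5],[0.55,1.92,0,0,0.5],[0.69,2.4,0,0,0.5],[0.83,2.88,0,0,0.5],[0.83,2.88,0,0,0.5]])

```text
clock: 7.5
position: [0.5636, -0.0323, 0.2383]
ee_rot: [0.438, 3.107, -0.003]
force: [-0.2, -0.6, -3.5]
width: 0.151
```

Call:
carry_out(plan=[[0.14,0.48,0,0,0.5],[0.28,0.96,0,0,0.5],[0.42,1.44,0,0,0.5],[0.55,1.92,0,0,0.5],[0.69,2.4,0,0,0.5],[0.83,2.88,0,0,0.5],[0.97,3.36,0,0,0.5],[1.11,3.84,0,0,0.5],[1.25,4.32,0,0,0.5],[1.39,4.8,0,0,0.5],[1.53,5.28,0,0,0.5],[1.53,5.28,0,0,0.5],[1.53,5.28,0,0,0.5]])

```text
clock: 8.8
position: [0.579, 0.0205, 0.2382]
ee_rot: [0.438, 3.107, -0.003]
force: [-0.4, 0.6, -3.3]
width: 0.145
```

```bash
python3 - <<'E'
from h import *
shot("d");s=arm.observe();p=s["position"];u=np.array([.2774,.9608]);e=np.array([u[1],-u[0]]);print(p,(p[:2]-[.6035,.105])@np.c_[u,e],s["force"])
b=cv2.imread("pics/d_side.png");t=cv2.imread("pics/d_top.png")
B=cv2.resize(b[85:235,165:315],(400,400),interpolation=cv2.INTER_CUBIC);A=cv2.resize(t[140:220,180:260],(400,400),interpolation=cv2.INTER_CUBIC);A=cv2.resize(t[130:230,150:250],(400,400),interpolation=cv2.INTER_CUBIC)
cv2.imwrite("pics/d2.png",np.hstack([B,A]))
S=cloud("side",np.load("d_side.npy"));Q=S.reshape(-1,3);Q=Q[~np.isnan(Q[:,0])]
q=np.c_[(Q[:,:2]-[.60326,.10333])@e,(Q[:,:2]-[.60326,.10333])@u,Q[:,2]]*1000
m=q[(q[:,0]>-50)&(q[:,0]<-22)&(abs(q[:,1]+100)<40)&(q[:,2]>125)&(q[:,2]<142)]
print("post top",len(m),np.percentile(m,[2,50,98],axis=0).round(1).tolist())
m=q[(q[:,0]>-60)&(q[:,0]<-22)&(abs(q[:,1]-20)<50)&(q[:,2]>105)&(q[:,2]<175)]
print("clamp",len(m),np.percentile(m,[2,50,98],axis=0).round(1).tolist())
E
```

```text
[0.57885051 0.02015565 0.2382709 ] [-0.08835622 -0.00014741] [-0.04492721  0.46019179 -4.22002911]
post top 93 [[-46.3, -121.1, 126.2], [-35.8, -114.9, 137.9], [-22.3, -99.1, 140.7]]
clamp 171 [[-57.6, 8.1, 119.6], [-36.6, 18.1, 140.0], [-22.3, 60.1, 148.1]]
```

View pics/d2.png

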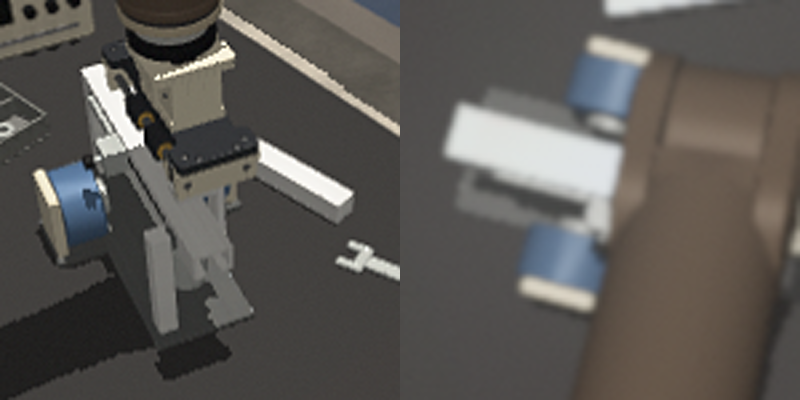

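True rail y = my estimate + 10 mm: the post's centre reads -110 instead of -100. The hanger is at rail y≈-78 mm with its head inside. Now I'll slide it on.

Call:
carry_out(plan=[[0.14,0.48,0,0,0.5],[0.28,0.96,0,0,0.5],[0.42,1.44,0,0,0.5],[0.55,1.92,0,0,0.5],[0.69,2.4,0,0,0.5],[0.78,2.69,0,0,0.5],[0.86,2.98,0,0,0.5],[0.94,3.27,0,0,0.5],[1.03,3.56,0,0,0.5],[1.11,3.84,0,0,0.5]])

```text
clock: 9.9
position: [0.59, 0.0587, 0.2383]
ee_rot: [0.439, 3.107, -0.003]
force: [-0.1, 0.3, -3.4]
width: 0.153
```

```bash
cat > f.py <<'E'
from h import *
s=arm.observe();p=s["position"];u=np.array([.2774,.9608]);e=np.array([u[1],-u[0]])
a,l=(p[:2]-[.6035,.105])@np.c_[u,e]*1000
print("t",s["clock"],"rail y",round(a+10,1),"lat",round(l,1),"z",p[2].round(4),"Fy",round(s["force"][:2]@u,1),"Fx",round(s["force"][:2]@e,1),"Fz",round(s["force"][2],1),"mom",s["ft_torque"].round(2))
E
python3 f.py
```

```text
t 9.9 rail y -38.2 lat -0.1 z 0.2383 Fy 0.3 Fx -0.2 Fz -3.4 mom [ 0.   -0.02 -0.06]
```

Call:
carry_out(plan=[[0.08,0.29,0,0,0.5],[0.17,0.58,0,0,0.5],[0.25,0.86,0,0,0.5],[0.33,1.15,0,0,0.5],[0.42,1.44,0,0,0.5]])

```text
clock: 10.4
position: [0.5943, 0.0734, 0.2383]
ee_rot: [0.439, 3.107, -0.003]
force: [-0.5, -0.7, -3.4]
width: 0.15
```

```bash
python3 f.py
```

```text
t 10.4 rail y -22.9 lat -0.1 z 0.2383 Fy -0.8 Fx -0.3 Fz -3.4 mom [0.02 0.03 0.02]
```

Call:
carry_out(plan=[[0.08,0.29,0,0,0.5],[0.17,0.58,0,0,0.5],[0.25,0.86,0,0,0.5]])

```text
clock: 10.7
position: [0.5969, 0.0823, 0.2383]
ee_rot: [0.439, 3.107, -0.003]
force: [-0.3, -0.8, -3.2]
width: 0.15
```

```bash
python3 f.py
```

```text
t 10.7 rail y -13.7 lat -0.1 z 0.2383 Fy -0.8 Fx -0.1 Fz -3.2 mom [ 0.02 -0.    0.03]
```

Call:
carry_out(plan=[[0.06,0.19,0,0,0.5],[0.11,0.38,0,0,0.5],[0.17,0.58,0,0,0.5],[0.22,0.77,0,0,0.5]])

```text
clock: 11.1
position: [0.5991, 0.09, 0.2383]
ee_rot: [0.439, 3.107, -0.003]
force: [-0.4, -0.2, -3.8]
width: 0.151
```

```bash
python3 f.py
```

```text
t 11.1 rail y -5.6 lat -0.1 z 0.2383 Fy -0.4 Fx -0.3 Fz -3.8 mom [0.03 0.04 0.06]
```

Call:
carry_out(plan=[[0.06,0.19,0,0,0.5],[0.11,0.38,0,0,0.5],[0.17,0.58,0,0,0.5],[0.22,0.77,0,0,0.5]])

```text
clock: 11.5
position: [0.6017, 0.0968, 0.2384]
ee_rot: [0.44, 3.106, -0.005]
force: [1.2, -4.9, -2.9]
width: 0.147
```

```bash
python3 f.py
```

```text
t 11.5 rail y 1.6 lat 0.6 z 0.2384 Fy -4.3 Fx 2.5 Fz -2.9 mom [-1.37 -0.47 -0.08]
```

Call:
carry_out(plan=[[0.04,0.19,0,0,0.5],[0.09,0.38,0,0,0.5],[0.15,0.58,0,0,0.5],[0.2,0.77,0,0,0.5]])

```text
clock: 11.9
position: [0.6042, 0.1037, 0.2386]
ee_rot: [0.442, 3.105, -0.006]
force: [2.9, -4.3, -3.9]
width: 0.151
```

```bash
python3 f.py
```

```text
t 11.9 rail y 9.0 lat 1.0 z 0.2386 Fy -3.3 Fx 4.0 Fz -3.9 mom [-0.99 -0.75 -0.17]
```

Call:
carry_out(plan=[[0.08,0.29,0,0,0.5],[0.17,0.58,0,0,0.5],[0.25,0.86,0,0,0.5],[0.33,1.15,0,0,0.5],[0.42,1.44,0,0,0.5],[0.5,1.73,0,0,0.5],[0.58,2.02,0,0,0.5],[0.67,2.3,0,0,0.5],[0.75,2.6,0,0,0.5],[0.83,2.88,0,0,0.5]])

```text
clock: 12.9
position: [0.6126, 0.1328, 0.2386]
ee_rot: [0.441, 3.105, -0.006]
force: [2.5, -2.0, -3.0]
width: 0.15
```

```bash
python3 f.py
```

```text
t 12.9 rail y 39.2 lat 1.1 z 0.2386 Fy -1.2 Fx 2.9 Fz -3.0 mom [-0.71 -0.71 -0.08]
```

Call:
carry_out(plan=[[0.08,0.29,0,0,0.5],[0.17,0.58,0,0,0.5],[0.25,0.86,0,0,0.5],[0.33,1.15,0,0,0.5],[0.42,1.44,0,0,0.5],[0.5,1.73,0,0,0.5],[0.58,2.02,0,0,0.5]])

```text
clock: 13.6
position: [0.6185, 0.1533, 0.2386]
ee_rot: [0.441, 3.105, -0.006]
force: [2.0, -1.8, -4.3]
width: 0.149
```

```bash
python3 f.py
```

```text
t 13.6 rail y 60.5 lat 1.0 z 0.2386 Fy -1.2 Fx 2.4 Fz -4.3 mom [-0.62 -0.69  0.06]
```

Call:
carry_out(plan=[[0.06,0.19,0,0,0.5],[0.11,0.38,0,0,0.5],[0.17,0.58,0,0,0.5],[0.22,0.77,0,0,0.5]])

```text
clock: 14.0
position: [0.6208, 0.1611, 0.2386]
ee_rot: [0.441, 3.105, -0.006]
force: [2.2, -3.1, -3.7]
width: 0.153
```

```bash
python3 f.py
```

```text
t 14.0 rail y 68.7 lat 1.0 z 0.2386 Fy -2.4 Fx 3.0 Fz -3.7 mom [-0.69 -0.77  0.14]
```

Call:
carry_out(plan=[[0.04,0.14,0,0,0.5],[0.08,0.29,0,0,0.5]])

```text
clock: 14.2
position: [0.6216, 0.1641, 0.2386]
ee_rot: [0.441, 3.104, -0.006]
force: [3.1, -1.6, -4.1]
width: 0.146
```

```bash
python3 f.py
```

```text
t 14.2 rail y 71.8 lat 1.0 z 0.2386 Fy -0.7 Fx 3.4 Fz -4.1 mom [-0.47 -0.76  0.12]
```

Call:
carry_out(plan=[[0.03,0.1,0,0,0.5],[0.06,0.19,0,0,0.5]])

```text
clock: 14.4
position: [0.6224, 0.1667, 0.2387]
ee_rot: [0.44, 3.104, -0.005]
force: [3.5, 0.4, -3.3]
width: 0.145
```

```bash
python3 f.py
```

```text
t 14.4 rail y 74.6 lat 1.0 z 0.2387 Fy 1.3 Fx 3.3 Fz -3.3 mom [ 0.03 -0.89  0.06]
```

Call:
carry_out(plan=[[0.03,0.1,0,0,0.5],[0.05,0.17,0,0,0.5]])

```text
clock: 14.6
position: [0.6227, 0.1697, 0.2387]
ee_rot: [0.439, 3.105, -0.003]
force: [2.9, 2.2, -3.0]
width: 0.147
```

```bash
python3 f.py
```

```text
t 14.6 rail y 77.5 lat 0.5 z 0.2387 Fy 3.0 Fx 2.1 Fz -3.0 mom [ 0.36 -0.52  0.03]
```

Call:
carry_out(plan=[[0.03,0.1,0,0,0.5],[0.03,0.1,0,0,0.5]])

```text
clock: 14.8
position: [0.6222, 0.1709, 0.2383]
ee_rot: [0.439, 3.107, -0.003]
force: [-0.3, -0.1, -3.6]
width: 0.152
```

```bash
python3 f.py
```

```text
t 14.8 rail y 78.5 lat -0.4 z 0.2383 Fy -0.1 Fx -0.2 Fz -3.6 mom [-0.01  0.01 -0.02]
```

The roller has sprung back and the forces are zero. One gentle probe will tell how far off the stop is.

Call:
carry_out(plan=[[0.03,0.1,0,0,0.5],[0.03,0.1,0,0,0.5]])

```text
clock: 15.0
position: [0.622, 0.172, 0.238]
ee_rot: [0.439, 3.108, -0.004]
force: [0.9, -0.1, -4.1]
width: 0.15
```

```bash
python3 f.py
```

```text
t 15.0 rail y 79.6 lat -0.8 z 0.238 Fy 0.2 Fx 0.9 Fz -4.1 mom [ 0.01 -0.   -0.01]
```

Call:
carry_out(plan=[[0,0,-0.05,0,0.5],[0,0,-0.1,0,0.5],[0,0,-0.14,0,0.5],[0,0,-0.14,0,0.5]])

```text
clock: 15.4
position: [0.622, 0.1719, 0.2366]
ee_rot: [0.439, 3.108, -0.004]
force: [0.2, 0.4, -3.3]
width: 0.152
```

```bash
python3 f.py
```

```text
t 15.4 rail y 79.5 lat -0.8 z 0.2366 Fy 0.4 Fx 0.1 Fz -3.3 mom [-0.02  0.05 -0.02]
```

Call:
carry_out(plan=[[0.02,0,-0.03,0,0.5],[0.05,0,-0.06,0,0.5],[0.05,0,-0.06,0,0.5]])

```text
clock: 15.7
position: [0.6228, 0.172, 0.2365]
ee_rot: [0.439, 3.107, -0.003]
force: [-1.1, -0.5, 2.7]
width: 0.149
```

```bash
python3 f.py
```

```text
t 15.7 rail y 79.7 lat -0.0 z 0.2365 Fy -0.8 Fx -1.0 Fz 2.7 mom [0.02 0.33 0.03]
```

Call:
carry_out(plan=[[0,0,0.02,0,0.5],[0,0,0.02,0,2],[0,0,0.02,0,3],[0,0,0.02,0,4],[0,0,0.02,0,5],[0,0,0.02,0,5],[0,0,0.02,0,5],[0,0,0.02,0,5]])

```text
clock: 16.5
position: [0.6228, 0.1719, 0.2367]
ee_rot: [0.439, 3.107, -0.003]
force: [0.4, -0.3, -0.5]
width: 0.543
```

```bash
python3 f.py
```

```text
t 16.5 rail y 79.7 lat 0.0 z 0.2367 Fy -0.2 Fx 0.5 Fz -0.5 mom [-0.02 -0.01  0.06]
```

Released. I'll retreat straight up and aside so both cameras can see.

Call:
carry_out(plan=[[0,0,1,0,5],[0,0,3,0,5],[0,0,6,0,5],[0,0,10,0,5],[0,0,13,0,5],[-4,3,14,0,5],[-8,7,14,0,5],[-12,11,14,0,5],[-16,15,14,0,5],[-18,19,14,0,5],[-20,23,14,0,5],[-20,26,14,0,5],[-20,26,14,0,5]])

```text
clock: 17.8
position: [0.4193, 0.4383, 0.3765]
ee_rot: [0.425, 3.111, -0.0]
force: [0.8, -0.4, -0.3]
width: 0.544
```

```bash
python3 - <<'E'
from h import *
shot("e");u=np.array([.2774,.9608]);e=np.array([u[1],-u[0]])
b=cv2.imread("pics/e_side.png");t=cv2.imread("pics/e_top.png")
cv2.imwrite("pics/e2.png",np.hstack([cv2.resize(b[85:235,165:315],(400,400),interpolation=cv2.INTER_CUBIC),cv2.resize(t[130:230,150:250],(400,400),interpolation=cv2.INTER_CUBIC)]))
for n,c in(("top",[.60194,.10649]),("side",[.60326,.10333])):
    Q=cloud(n,np.load(f"e_{n}.npy")).reshape(-1,3);Q=Q[~np.isnan(Q[:,0])]
    q=np.c_[(Q[:,:2]-c)@e,(Q[:,:2]-c)@u+.01,Q[:,2]]*1000
    for nm,z0,z1 in(("post top",197,210),("upper arm",160,170)):
        m=q[(abs(q[:,0])<60)&(abs(q[:,1]-75)<50)&(q[:,2]>z0)&(q[:,2]<z1)]
        if len(m):print(n,nm,len(m),np.percentile(m,[3,50,97],axis=0).round(1).tolist())
A=lambda f:cv2.imread(f"pics/{f}_top.png",0).astype(int)
E
```

```text
top post top 21 [[-5.3, 71.7, 198.8], [0.2, 77.4, 202.6], [6.6, 84.5, 208.5]]
top upper arm 83 [[-7.8, 67.4, 160.7], [20.1, 77.2, 164.4], [37.4, 90.3, 169.4]]
side post top 29 [[-6.0, 72.0, 197.2], [0.1, 77.8, 202.7], [6.8, 87.7, 204.5]]
side upper arm 104 [[-9.2, 66.9, 160.7], [17.8, 74.2, 165.0], [37.2, 90.7, 167.6]]
```

View pics/e2.png

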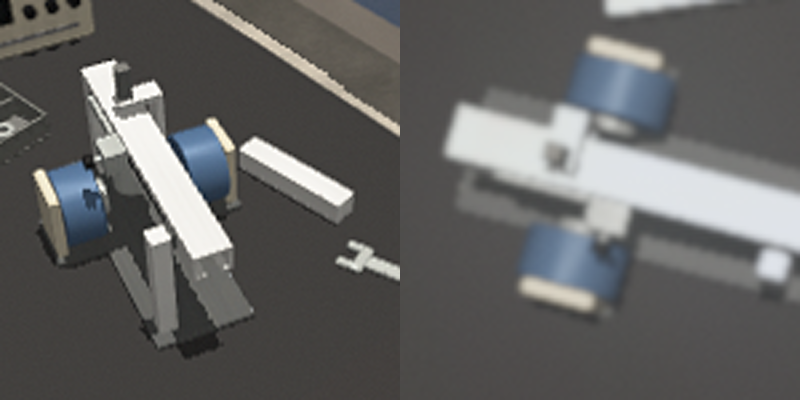

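The picture shows the hanger hanging upright past the clamp block. Its post is at crop (122,80) in the side view and (555,152) in the top view.

```bash
python3 -c "
from cell import arm
print(arm.sign_off())"
```

```text
the job is handed in; nothing more can be done
None
```

The middle-sized hanger is hanging in the rail, past the roller, and I handed the job in at about 18 s. I gripped it by its post, threaded it into the open end without contact, and slid it past the roller with a push of roughly 4 N.

**Roller:** the push and side force appeared at about rail y 0 mm. They fell to zero at about 78 mm, where the tail passed and the roller sprung back. The latch travel itself isn't reported, so this is inferred from the force.

**Stop:** I did not feel it. I went about 1 mm past the point where the roller sprang back and met no force, then lowered the hanger onto the lips. The highest rail-contact force I read was about 6 N, when setting it down, against the 25 N limit.

**Final position:** both cameras put the post top at rail x≈0, y≈78 mm and z≈203 mm, which puts the hanger's origin at the expected hanging height of 45 mm. It looks upright, and the gripper is clear.

**Disagreements:**
- The rail measured about 320 mm long instead of 300 mm. I set its origin from the side post (+10 mm along y), and where the roller was met and passed fits that.
- The two cameras differed by about 3 mm in absolute position but agreed on relative distances.

**Not checked:** I did not measure the other bench objects again. Nothing was seen to touch them.

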